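# Hold down the grinding-point tin and draw off its deep lid

## Task

In the knife-maker's workshop, open the tin with the red lid: first push the forked bolt of its own hold-down board fully home over the tin's foot so that the tin cannot come up, then draw the tight red lid straight up until it is clear. Set the lid down upright, open side down, in the middle of the round green mat and let go, leaving the tin in its board with the bolt home.

Things in the scene. Friction and masses are not known exactly. Their poses are not given: they have to be found in the camera images.
- red_lid_center (a point): Centre (half-way up) of the loose red lid, 57 x 57 x 50 mm, 90 g, closed on top, open below; x, y square to its sides, z up. Tight on the grey tin's neck (about 6 to 13 N for 40 mm of rise, clear after 44 mm). Grip two opposite sides, upper half. Standing on the mat, its centre is 25 mm above the mat's top. A like tin with a blue lid is a bystander.
- red_base: Grey tin under the red lid, loose, 0.26 kg. Origin: centre of its underside, 15 mm above the bench, in a shallow nest of a plywood board that turns with it; z up, -x faces the bolt. Foot plate 60 (x) x 100 (y) x 6 mm, body 57 x 57 mm up to 36 mm (the lid's rim rests there), neck 48 x 48 mm up to 80 mm. Unheld, it lifts with the lid.
- red_handle (a point): Centre of the upright round wooden handle (18 mm across, 45 mm tall, centre 80 mm above the bench) of the flat steel fork bolt on the red tin's board. It slides level along the tin's x axis, 2 N friction, stays where left. Drawn back it is 131 to 137 mm from the tin's centre; fully home, at its stop, 82 mm, its prongs over the foot plate on both sides with 2 mm of play.
- mat: Round green rubber mat, 130 mm across, 4 mm thick, fixed on the bench. Origin: centre of its underside, on the bench.
Not all that is in view belongs to the job. Leave any pink look-alike of the part that bears red_handle alone. Of the things shaped like the mat, the green one is meant.

How it is judged:
By the outcome, as a careful person would: the job done as asked, in the order asked, and still so for the second after the job is handed in, with the robot touching nothing.
It also fails if it takes over 43 s, if anything falls off the work surface, if the arm or the gripper's body presses on something with over 40 N, if the wrist force passes 120 N, or if a joint passes its speed limit or range.

## Robot

A 6-joint arm with a two-finger parallel gripper is mounted at the origin on the work surface. World frame = base frame: x ahead of the robot, y to its left, z up, the work surface at z = 0. Lengths are in m, angles in rad, forces in N, time in s.
With the tool pointing down it reaches from about 0.375 to 0.9 m from the base axis. Payload 3.1 kg.
Tool frame: the origin (TCP) lies on the centre line of the jaws, within the pads' length; the fingertips stand robot.tip_reach ahead of it and the grasp point (between the pads) lies 8 mm behind it (robot.tip_reach is the distance from the TCP to the fingertips, in m); z points along the fingers, y is the line along which they close (so a half turn about z gives the same grasp; the last joint's range is limited). The gripper opens to 87 mm and grips with 3 to 60 N. Pads are 19 mm wide; open, the fingers measure 117 mm over their backs; the gripper's body (75 mm by 190 mm) begins 51 mm behind the grasp point.
Start: joints at [0.979, 0.527, 1.433, -0, 1.181, -0.178], TCP at [0.251, 0.572, 0.234] pointing down, gripper open.
Joint ranges: [-3.08, 3.08], [-0.75, 2.2], [0.22, 2.44], [-1.43, 4.57], [0, 2.65], [-2.85, 2.85]. Speed limits (rad/s): [2.79, 2.79, 3.14, 3.14, 3.14, 3.14].

## Interface

Orientations are given as a unit quaternion [x, y, z, w].
In Python, from rig import robot gives the robot as it stands.
- The arm moves only by the tool jog_arm, never from a script. Its argument "motion" is one flat list of numbers, 7 for each row, row after row: the shift along the tool's x, y, z scaled (see below), then the turn, a rotation vector about the tool's x, y, z scaled (see below), then the gripper's target within -1 to 1 (shut at 1, half-way at 0, fully open at -1). In form: [x, y, z, rx, ry, rz, hand, x, y, z, rx, ry, rz, hand, ...]. A call has 1 to 12 rows; each row shifts and turns the commanded pose from where the row before left it, along the tool's axes as they then stand; what a row does not reach is not made up. The controller multiplies each number of a shift by 4 cm and each number of a turn by 4 degrees. A row lasts 1/8 s, in which the tool goes at most 62.5 mm and 10.7 degrees, less where a joint would pass 70% of its speed; a pose out of reach is approached as far as the arm can. A call with a number of a shift or a turn outside -1 to 1 is refused whole. A call with a gripper value outside its range is refused whole. The fingers move at their own pace and stop on an object; "grip_force" is the grip in N (left out, the last holds). Time passes only in rows, so rows that do not move let the fingers close. It gives the time, the measured TCP pose, the force, the opening and the grip force at its end, in the units of the state.
- robot.get_obs(): the state, without advancing time (a new reading comes with each control period).
- robot.camera(name): name is "scene" or "side" or "wrist"; returns the picture (400x640x3 uint8, blue, green, red); there is no depth.
- robot.calibration(name): a dict with "fx", "fy", "cx", "cy" (pixels), "R" (3x3) and "t" (3): a world point X has camera coordinates R X + t; the wrist camera has in their place "T_tool_cam" (4x4, takes a point from camera to tool coordinates, whose origin is the TCP and whose axes are the flange's). Camera axes: x right, y down, z forward; pixel columns grow to the right and rows downward; lengths in m; the calibration is good to about 2 mm. A picture is of the moment at which its call begins: read the wrist's pose just before it. calibration takes no time and is no camera call.
- robot.hand_in(): hands the job in; it is judged then, once.
The state is a dict: "time": time; "q": joint angles; "joint_velocities": joint speeds; "joint_torque": joint torques, N m; "position": TCP position; "tool_rot": TCP orientation; "ft_force": force on the tool from outside, world axes, zero at the start; "moment": the same for the moment, N m; "grip_width": finger opening in m; "grip_force": force on a finger pad.
Only numpy, scipy, OpenCV 4.12 (cv2) and the standard library are available. Lean on these libraries where they do the work, as an engineer would, in place of code of your own. Each camera call takes 0.05 s, during which the arm holds its last target. There are 200 camera calls.

## Working session

There is one attempt and no reset: what is moved stays moved. The work goes in short steps, Python scripts to look and compute and a tool call to move; the robot and the scene stay as the last step left them, time stands still between calls to the robot, and variables do not carry over. Pictures are saved under pics/ and viewed, at most 10 in all, crops included, and the job is handed in when it is done.

Besides the shell and the picture viewer there is one more tool, called after "Request:" by a JSON object that holds its "fn" and its "kwargs". jog_arm: Moves the arm, as the interface text tells. Shifts and turns lie within -1 to 1; 1 stands for 4 cm of shift or 4 degrees of turn. Its arguments: {"type":"object","properties":{"motion":{"type":"array","items":{"type":"number"}},"grip_force":{"type":"number"}},"required":["motion"]}

```bash
mkdir -p pics
cat > h.py <<'E'
import numpy as np,cv2
from rig import robot
from scipy.spatial.transform import Rotation as Ro
def ray(name,u,v,z,obs=None):
    c=robot.calibration(name)
    d=np.array([(u-c['cx'])/c['fx'],(v-c['cy'])/c['fy'],1.])
    if 'R' in c:
        R=np.array(c['R']);t=np.array(c['t']);o=-R.T@t;d=R.T@d
    else:
        T=np.array(c['T_tool_cam']);W=np.eye(4);W[:3,:3]=Ro.from_quat(obs['tool_rot']).as_matrix();W[:3,3]=obs['position'];W=W@T;o=W[:3,3];d=W[:3,:3]@d
    return o+d*(z-o[2])/d[2]
E
python3 - <<'E'
from h import *
o=robot.get_obs();print(o,robot.tip_reach)
a=robot.camera('scene');b=robot.camera('side')
cv2.imwrite('pics/a.png',a);cv2.imwrite('pics/b.png',b)
print(robot.calibration('wrist'))
for n in('scene','side'):
  c=robot.calibration(n);R=np.array(c['R']);print(n,-R.T@np.array(c['t']),c['fx'],R[2])
E
```

```text
{'time': 0.0, 'q': array([ 9.78498444e-01,  5.28459670e-01,  1.43390438e+00,  3.09387909e-06,
        1.18140761e+00, -1.78500363e-01]), 'joint_velocities': array([ 0.00025983,  0.00051747, -0.00036783, -0.00102582,  0.00129708,
        0.00161213]), 'joint_torque': array([ 1.67788485e-04, -4.40037239e+01, -1.76593870e+01,  6.34062756e-02,
        5.82835008e-02, -1.88352892e-04]), 'position': array([0.250873  , 0.57166021, 0.23257495]), 'tool_rot': array([ 2.05426248e-01,  9.78671993e-01, -1.00904996e-03, -4.10901940e-04]), 'ft_force': array([ 0.47102218, -0.25908308,  0.75441919]), 'moment': array([-0.01313004, -0.02579092,  0.05948085]), 'grip_force': 0.0, 'grip_width': 0.0871390837133791} 0.011
{'fx': 286.60024630082836, 'fy': 286.60024630082836, 'cx': 320.0368991546017, 'cy': 200.07322379295735, 'T_tool_cam': array([[ 2.53266082e-04, -9.66659817e-01, -2.56063926e-01,
         7.02686061e-02],
       [ 9.99999773e-01,  4.04860964e-04, -5.39305958e-04,
         4.06830160e-04],
       [ 6.24995687e-04, -2.56063731e-01,  9.66659700e-01,
        -1.51736631e-01],
       [ 0.00000000e+00,  0.00000000e+00,  0.00000000e+00,
         1.00000000e+00]])}
scene [ 1.0132506  -0.50049692  0.56670912] 415.91522055133436 [-0.59081253  0.55247376 -0.58797389]
side [ 0.20171728 -0.91379623  0.60464478] 516.7055744200777 [ 0.28492437  0.82090949 -0.4948997 ]
```

View pics/a.png

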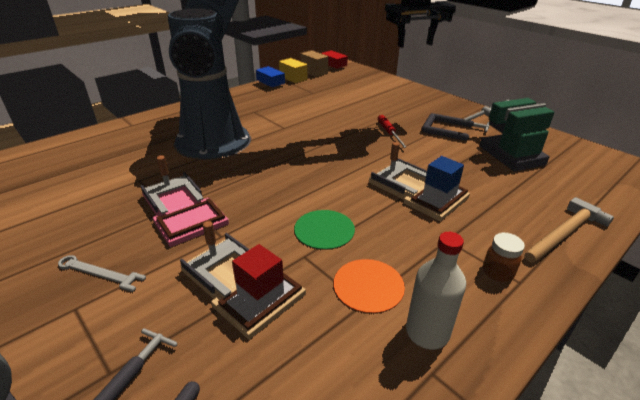

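View pics/b.png

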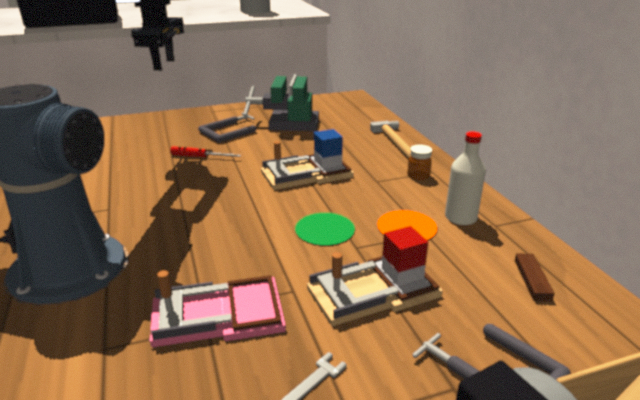

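Scene: red lid about (258,270), its handle (209,236), green mat (325,229). Side: lid (405,248), handle (337,265), mat (325,229). I'll enlarge both.

Run:
```python
import cv2,numpy as np
a=cv2.imread('pics/a.png')[210:340,170:315];b=cv2.imread('pics/b.png')[220:325,300:445]
f=lambda i:cv2.resize(i,None,fx=5,fy=5,interpolation=cv2.INTER_CUBIC)
cv2.imwrite('pics/c.png',cv2.resize(a,(725,600),interpolation=cv2.INTER_CUBIC) if 0 else cv2.resize(a,None,fx=4.5,fy=4.5,interpolation=cv2.INTER_CUBIC))
cv2.imwrite('pics/d.png',f(b))
from h import *
for n,p in(('scene','a'),('side','b')):
  im=cv2.imread(f'pics/{p}.png').astype(int);m=(im[...,1]>1.5*im[...,2])&(im[...,1]>1.5*im[...,0])&(im[...,1]>70)
  m[:180]=0
  v,u=np.nonzero(m);P=np.array([ray(n,x,y,.004) for x,y in zip(u,v)])
  print(n,len(u),(P.min(0)+P.max(0))/2,P.max(0)-P.min(0),P.mean(0))
```

```text
scene 1832 [ 0.51321269 -0.03299848  0.004     ] [0.127599   0.12723475 0.        ] [ 0.51541402 -0.03485152  0.004     ]Traceback (most recent call last):
  File "<stdin>", line 10, in <module>
  File "h.py", line 5, in ray
    c=robot.calibration(name)
ValueError: time passes only in moves, steps and waits
```

View pics/c.png

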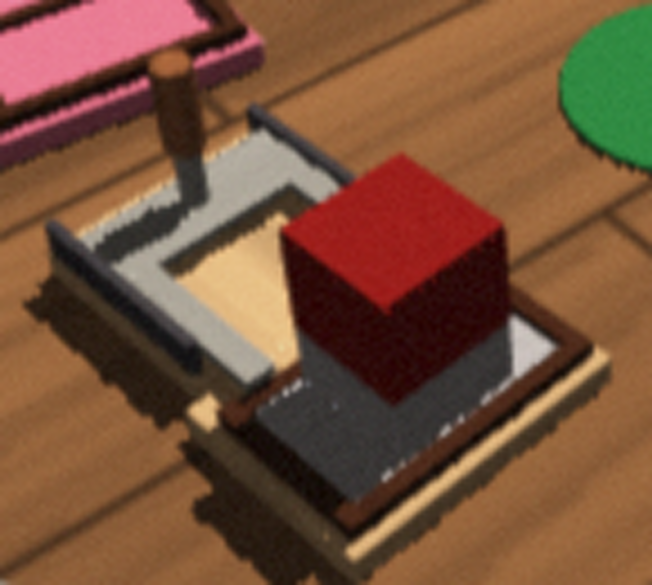

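View pics/d.png

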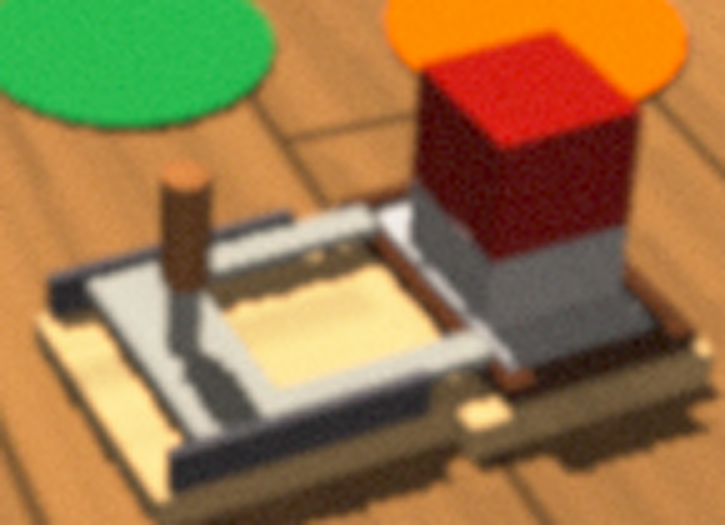

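Crop of scene: lid-top corners at (402,155),(505,228),(388,310),(282,230), handle top (171,60). Crop of side: lid-top corners (553,33),(640,105),(505,150),(420,70), handle top (186,174). The bolt is drawn back.

```bash
cat > m.py <<'E'
from h import *
def go():
 for n,off,s,pts,h in(('scene',(170,210),4.5,[(402,155),(505,228),(388,310),(282,230)],(171,60)),('side',(300,220),5,[(553,33),(640,105),(505,150),(420,70)],(186,174))):
  P=np.array([ray(n,x/s+off[0],y/s+off[1],.101) for x,y in pts])
  H=ray(n,h[0]/s+off[0],h[1]/s+off[1],.1025);c=P.mean(0)
  print(n,c,H,'dist',np.linalg.norm((c-H)[:2]),'ang',np.degrees(np.arctan2(*(c-H)[1::-1])))
  e=np.roll(P,-1,0)-P;print(np.linalg.norm(e,axis=1),np.degrees(np.arctan2(e[:,1],e[:,0]))%90)
go()
c=robot.calibration('side');R=np.array(c['R']);t=np.array(c['t'])
im=cv2.imread('pics/b.png').astype(int);m=(im[...,1]>1.5*im[...,2])&(im[...,1]>1.5*im[...,0])&(im[...,1]>70);m[:200]=0
v,u=np.nonzero(m);d=np.c_[(u-c['cx'])/c['fx'],(v-c['cy'])/c['fy'],u*0+1]@R;o=-R.T@t;P=o+d*((.004-o[2])/d[:,2])[:,None]
print((P.min(0)+P.max(0))/2,np.ptp(P,axis=0))
E
python3 m.py
```

```text
scene [ 0.59052328 -0.24861662  0.101     ] [ 0.45589153 -0.26027734  0.1025    ] dist 0.1351357858581007 ang 4.950148289741012
[0.05613876 0.05398102 0.05682408 0.0548877 ] [4.95659034 5.57141645 5.87387727 4.85346668]
side [ 0.58418502 -0.2521753   0.101     ] [ 0.45223731 -0.26349867  0.1025    ] dist 0.13243268248687048 ang 4.904943174293615
[0.05143167 0.05707344 0.05393034 0.05614385] [8.00625458 9.39496556 7.02481194 6.87588944]
[ 0.50994689 -0.03564439  0.004     ] [1.25573246e-01 1.27481635e-01 2.22044605e-16]
```

Request:
{"fn": "jog_arm", "kwargs": {"motion": [0,0,0,0,0,-1,-1,0,0,0,0,0,-1,-1,0,0,0,0,0,-1,-1,0,0,0,0,0,-1,-1,0,0,0,0,0,-1,-1,0,0,0,0,0,-1,-1,0,0,0,0,0,-1,-1,0,0,0,0,0,-0.2,-1,-0.8,-1,0,0,0,0,-1,-0.8,-1,0,0,0,0,-1,-0.8,-1,0,0,0,0,-1,-0.8,-1,0,0,0,0,-1]}}

```text
time: 1.6
position: [0.3938, 0.423, 0.2334]
tool_rot: [-0.044, 0.999, -0.0, -0.0]
ft_force: [0.4, 0.6, 0.5]
grip_width: 0.0874
grip_force: 0.0
```

Request:
{"fn": "jog_arm", "kwargs": {"motion": [0,-1,0,0,0,0,-1,0,-1,0,0,0,0,-1,0,-1,0,0,0,0,-1,0,-1,0,0,0,0,-1,0,-1,0,0,0,0,-1,0,-1,0,0,0,0,-1,0,-1,0,0,0,0,-1,0,-1,0,0,0,0,-1,0,-1,0,0,0,0,-1,0,-1,0,0,0,0,-1,0,-1,0,0,0,0,-1,0,-1,0,0,0,0,-1]}}

```text
time: 3.1
position: [0.4356, -0.0552, 0.2336]
tool_rot: [-0.044, 0.999, -0.0, 0.0]
ft_force: [0.2, 0.4, -0.7]
grip_width: 0.0867
grip_force: 0.0
```

Request:
{"fn": "jog_arm", "kwargs": {"motion": [0,-1,0,0,0,0,-1,0,-1,0,0,0,0,-1,0,-1,0,0,0,0,-1,0,-1,0,0,0,0,-1,0,-1,0,0,0,0,-1,0,0,1,0,0,0,-1,0,0,0,0,0,0,-1]}}

```text
time: 3.98
position: [0.4512, -0.2518, 0.1912]
tool_rot: [-0.044, 0.999, 0.003, -0.003]
ft_force: [-0.6, 0.7, 0.2]
grip_width: 0.0871
grip_force: 0.0
```

Run:
```python
from h import *
o=robot.get_obs();a=robot.camera('wrist');cv2.imwrite('pics/w1.png',a)
import pickle;pickle.dump({k:o[k] for k in('position','tool_rot')},open('o1.pkl','wb'));print(o['position'],o['tool_rot'],o['q'])
```

```text
[ 0.45121262 -0.25184575  0.1911811 ] [-0.0435608   0.99904337  0.00271373 -0.00272824] [-7.25637908e-01  4.44844597e-01  1.74154825e+00  1.26763494e-04
  9.62895260e-01 -2.38365686e+00]
```

View pics/w1.png

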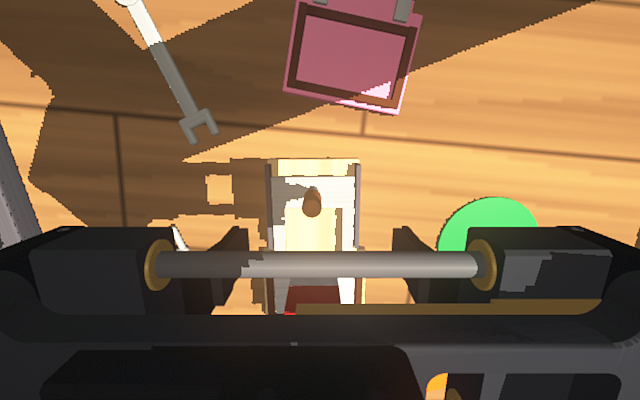

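Wrist view: handle at about (312,200), between the jaws, the board square to them. Enlarging.

Run:
```python
import cv2
a=cv2.imread('pics/w1.png')[150:320,250:380];cv2.imwrite('pics/w1c.png',cv2.resize(a,None,fx=3.5,fy=3.5,interpolation=cv2.INTER_CUBIC))
from h import *
import pickle;o=pickle.load(open('o1.pkl','rb'))
for p in[(312,207),(312,190)]:
  print(ray('wrist',*p,.1025,o),ray('wrist',*p,.0575,o))
c=robot.calibration('wrist');T=c['T_tool_cam'];R=Ro.from_quat(o['tool_rot']).as_matrix()
for X in [(.4545,-.2615,.1025),(.4545,-.2615,.0575)]:
  q=T[:3,:3].T@(R.T@(np.array(X)-o['position'])-T[:3,3]);print(c['fx']*q[0]/q[2]+c['cx'],c['fy']*q[1]/q[2]+c['cy'])
```

```text
[ 0.45112231 -0.25790269  0.1025    ] [ 0.46398617 -0.25787665  0.0575    ]
[ 0.43597596 -0.25912256  0.1025    ] [ 0.44600906 -0.25932451  0.0575    ]
307.5954528874489 210.3570436343608
309.2265250924546 197.8621603676027
```

View pics/w1c.png

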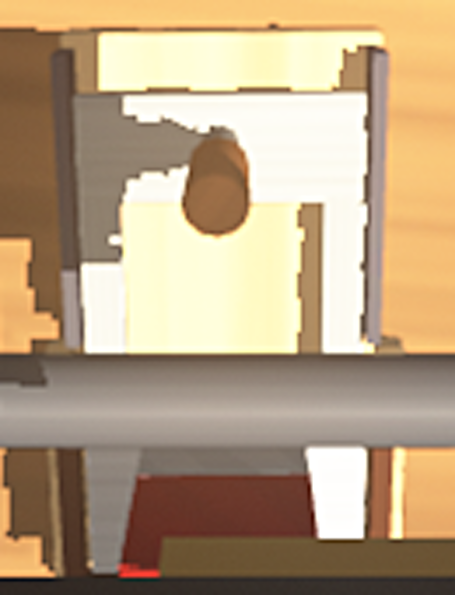

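Handle top disc at crop (216,204) → image (311.7,208.3) → about (0.453,-0.259), which agrees with the fixed cameras. Descending to grip it.

Request:
{"fn": "jog_arm", "kwargs": {"motion": [0,-0.2,0,0,0,0,-1,0,0,0.9,0,0,0,-1,0,0,0.9,0,0,0,-1,0,0,0.9,0,0,0,-1,0,0,0.1,0,0,0,-1,0,0,0,0,0,0,-1], "grip_force": 15}}

```text
time: 4.78
position: [0.4549, -0.2617, 0.0827]
tool_rot: [-0.045, 0.999, -0.001, 0.001]
ft_force: [0.3, 0.3, 0.5]
grip_width: 0.0871
grip_force: 0.0
```

Request:
{"fn": "jog_arm", "kwargs": {"motion": [0,0,0,0,0,0,1,0,0,0,0,0,0,1,0,0,0,0,0,0,1,0,0,0,0,0,0,1,0,0,0,0,0,0,1,0,0,0,0,0,0,1], "grip_force": 15}}

```text
time: 5.52
position: [0.454, -0.261, 0.0815]
tool_rot: [-0.044, 0.999, 0.0, -0.0]
ft_force: [-0.1, 0.3, -0.0]
grip_width: 0.0353
grip_force: 0.0
```

Request:
{"fn": "jog_arm", "kwargs": {"motion": [0,0,0,0,0,0,1,0,0,0,0,0,0,1,0,0,0,0,0,0,1,0,0,0,0,0,0,1]}}

```text
time: 6.02
position: [0.4532, -0.2591, 0.0814]
tool_rot: [-0.044, 0.999, 0.002, -0.001]
ft_force: [-0.2, 5.0, 2.1]
grip_width: 0.0174
grip_force: 15.0
```

Request:
{"fn": "jog_arm", "kwargs": {"motion": [-0.25,0.05,0,0,0,0,1,-0.25,0,0,0,0,0,1,-0.25,0,0,0,0,0,1,-0.25,0,0,0,0,0,1,-0.12,0,0,0,0,0,1,0,0,0,0,0,0,1]}}

```text
time: 6.78
position: [0.4996, -0.2548, 0.0814]
tool_rot: [-0.044, 0.999, 0.0, 0.001]
ft_force: [1.5, 2.7, -1.0]
grip_width: 0.0176
grip_force: 15.0
```

Request:
{"fn": "jog_arm", "kwargs": {"motion": [-0.1,0,0,0,0,0,1,0,0,0,0,0,0,1]}}

```text
time: 7.02
position: [0.5025, -0.2545, 0.0814]
tool_rot: [-0.044, 0.999, 0.0, -0.0]
ft_force: [-0.5, 3.1, -1.6]
grip_width: 0.0174
grip_force: 15.0
```

Request:
{"fn": "jog_arm", "kwargs": {"motion": [-0.1,0,0,0,0,0,1,0,0,0,0,0,0,1]}}

```text
time: 7.28
position: [0.5054, -0.2542, 0.0814]
tool_rot: [-0.045, 0.999, 0.0, -0.001]
ft_force: [-4.6, 0.9, 1.7]
grip_width: 0.0175
grip_force: 15.0
```

Request:
{"fn": "jog_arm", "kwargs": {"motion": [-0.05,0,0,0,0,0,1,0,0,0,0,0,0,1]}}

```text
time: 7.52
position: [0.5055, -0.2541, 0.0814]
tool_rot: [-0.045, 0.999, 0.001, -0.003]
ft_force: [-9.0, -1.4, 3.6]
grip_width: 0.0173
grip_force: 15.0
```

Request:
{"fn": "jog_arm", "kwargs": {"motion": [-0.05,0,0,0,0,0,1,0,0,0,0,0,0,1]}}

```text
time: 7.78
position: [0.5056, -0.2541, 0.0813]
tool_rot: [-0.046, 0.999, 0.001, -0.005]
ft_force: [-13.3, -2.1, 5.7]
grip_width: 0.0179
grip_force: 15.0
```

The bolt stopped after 52 mm of travel while the force rose, so it is home. Letting go, rising and moving over the lid.

Request:
{"fn": "jog_arm", "kwargs": {"motion": [0.07,0,0,0,0,0,-1,0,0,0,0,0,0,-1,0,0,0,0,0,0,-1,0,0,-0.8,0,0,0,-1,0,0,-1,0,0,0,-1,-0.3,0,0,0,0,0,-1,-0.6,0,0,0,0,0,-1,-0.7,0,0,0,0,0,-1,-0.4,0,0,0,0,0,-1,0,0,0,0,0,0,-1,0,0,0,0,0,0,-1]}}

```text
time: 9.15
position: [0.5866, -0.2467, 0.1526]
tool_rot: [-0.045, 0.999, 0.001, -0.001]
ft_force: [-0.6, 0.6, -0.0]
grip_width: 0.0872
grip_force: 0.0
```

Run:
```python
from h import *
o=robot.get_obs();a=robot.camera('side');w=robot.camera('wrist')
print(o['position'],o['grip_width'],o['q'][5])
cv2.imwrite('pics/e.png',np.vstack([cv2.resize(a[190:340,260:480],(640,436),interpolation=cv2.INTER_CUBIC)[:360],w[100:340]]))
```

```text
[ 0.5865739  -0.24667568  0.15260018] 0.08722561831425509 -2.233238056316426
```

View pics/e.png

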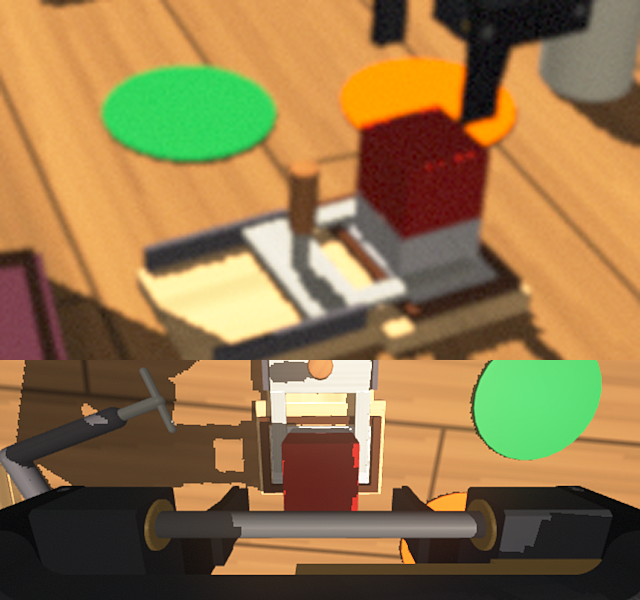

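The fork is home with its prongs over the foot, and the lid is centred between the jaws (column ~320). Descending and gripping.

Request:
{"fn": "jog_arm", "kwargs": {"motion": [0,0,0.9,0,0,0,-1,0,0,0.85,0,0,0,-1,0,0,0,0,0,0,-1,0,0,0,0,0,0,1,0,0,0,0,0,0,1,0,0,0,0,0,0,1,0,0,0,0,0,0,1,0,0,0,0,0,0,1,0,0,0,0,0,0,1], "grip_force": 40}}

```text
time: 10.38
position: [0.5876, -0.2471, 0.0844]
tool_rot: [-0.044, 0.999, -0.0, 0.0]
ft_force: [0.0, 0.7, 6.1]
grip_width: 0.0567
grip_force: 40.0
```

Request:
{"fn": "jog_arm", "kwargs": {"motion": [0,0,-0.1,0,0,0,1,0,0,-0.1,0,0,0,1,0,0,-0.1,0,0,0,1,0,0,-0.1,0,0,0,1]}}

```text
time: 10.88
position: [0.5863, -0.2466, 0.0985]
tool_rot: [-0.044, 0.999, 0.001, -0.001]
ft_force: [0.9, 0.4, -11.1]
grip_width: 0.0569
grip_force: 40.0
```

Request:
{"fn": "jog_arm", "kwargs": {"motion": [0,0,-0.15,0,0,0,1,0,0,-0.15,0,0,0,1,0,0,-0.15,0,0,0,1,0,0,-0.15,0,0,0,1,0,0,-0.15,0,0,0,1,0,0,-0.15,0,0,0,1,0,0,-0.2,0,0,0,1,0,0,0,0,0,0,1]}}

```text
time: 11.88
position: [0.5884, -0.2479, 0.1455]
tool_rot: [-0.044, 0.999, -0.001, 0.002]
ft_force: [0.1, 0.3, -0.8]
grip_width: 0.0566
grip_force: 40.0
```

Request:
{"fn": "jog_arm", "kwargs": {"motion": [0,0,-0.6,0,0,0,1,0.2,0.7,-0.2,0,0,0,1,0.3,1,0,0,0,0,1,0.3,1,0,0,0,0,1,0.3,1,0,0,0,0,1,0.3,1,0,0,0,0,1,0,0.6,0,0,0,0,1,0,0.2,0,0,0,0,1,0,0,0,0,0,0,1,0,0,0,0,0,0,1]}}

```text
time: 13.12
position: [0.5127, -0.034, 0.1756]
tool_rot: [-0.044, 0.999, -0.0, 0.0]
ft_force: [0.0, -0.3, -1.1]
grip_width: 0.0568
grip_force: 40.0
```

Run:
```python
from h import *
o=robot.get_obs();s=robot.camera('scene');a=robot.camera('side')
print(o['position'],o['ft_force'])
f=lambda i:cv2.resize(i,(400,500),interpolation=cv2.INTER_CUBIC)
cv2.imwrite('pics/g.png',np.hstack([f(s[100:350,170:370]),f(a[100:350,240:440])]))
```

```text
[ 0.51265221 -0.03401137  0.17561737] [ 0.03233424 -0.2650548  -1.13203378]
```

View pics/g.png

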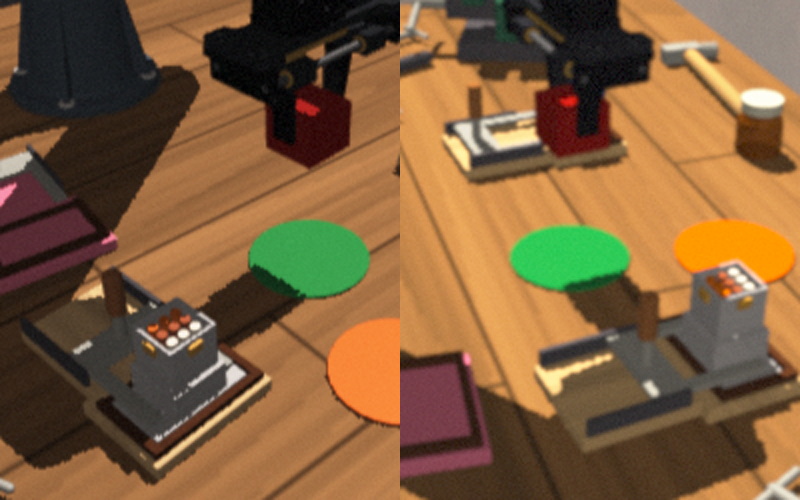

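Lid is in hand, upright, above the mat; the tin stays seated and the bolt is home. Lowering.

Request:
{"fn": "jog_arm", "kwargs": {"motion": [0,0,0.8,0,0,0,1,0,0,0.9,0,0,0,1,0,0,0.8,0,0,0,1,0,0,0.5,0,0,0,1,0,0,0.2,0,0,0,1,0,0,0,0,0,0,1,0,0,0,0,0,0,1]}}

```text
time: 14.1
position: [0.5127, -0.0334, 0.0483]
tool_rot: [-0.044, 0.999, -0.0, 0.001]
ft_force: [-0.7, 0.2, -1.8]
grip_width: 0.0566
grip_force: 40.0
```

Request:
{"fn": "jog_arm", "kwargs": {"motion": [0,0,0.05,0,0,0,1,0,0,0,0,0,0,1]}}

```text
time: 14.35
position: [0.5122, -0.033, 0.046]
tool_rot: [-0.044, 0.999, -0.0, 0.0]
ft_force: [0.4, -0.8, -0.7]
grip_width: 0.057
grip_force: 40.0
```

Request:
{"fn": "jog_arm", "kwargs": {"motion": [0,0,0.1,0,0,0,1,0,0,0.04,0,0,0,1,0,0,0,0,0,0,1]}}

```text
time: 14.72
position: [0.5118, -0.033, 0.0397]
tool_rot: [-0.044, 0.999, 0.0, -0.0]
ft_force: [0.2, -0.2, -1.4]
grip_width: 0.0564
grip_force: 40.0
```

Request:
{"fn": "jog_arm", "kwargs": {"motion": [0,0,0.04,0,0,0,1,0,0,0,0,0,0,1]}}

```text
time: 14.98
position: [0.5119, -0.033, 0.0382]
tool_rot: [-0.044, 0.999, 0.0, -0.0]
ft_force: [-0.6, -0.3, -0.4]
grip_width: 0.057
grip_force: 40.0
```

Request:
{"fn": "jog_arm", "kwargs": {"motion": [0,0,0.04,0,0,0,1,0,0,0,0,0,0,1]}}

```text
time: 15.22
position: [0.5121, -0.033, 0.0374]
tool_rot: [-0.044, 0.999, -0.0, 0.0]
ft_force: [-0.5, 0.8, 3.8]
grip_width: 0.0565
grip_force: 40.0
```

Contact at the expected height. Releasing and rising.

Request:
{"fn": "jog_arm", "kwargs": {"motion": [0,0,0,0,0,0,-1,0,0,0,0,0,0,-1,0,0,0,0,0,0,-1,0,0,0,0,0,0,-1,0,0,-0.5,0,0,0,-1,0,0,-1,0,0,0,-1,0,0,-1,0,0,0,-1,0,0,-1,0,0,0,-1,0,0,0,0,0,0,-1,0,0,0,0,0,0,-1]}}

```text
time: 16.48
position: [0.5113, -0.0328, 0.1762]
tool_rot: [-0.044, 0.999, 0.0, -0.001]
ft_force: [-0.8, -0.5, 0.3]
grip_width: 0.0872
grip_force: 0.0
```

Run:
```python
from h import *
s=robot.camera('scene');a=robot.camera('side')
f=lambda i:cv2.resize(i,(400,500),interpolation=cv2.INTER_CUBIC)
cv2.imwrite('pics/k.png',np.hstack([f(s[100:350,170:370]),f(a[100:350,240:440])]))
```

```text
(no output)
```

View pics/k.png

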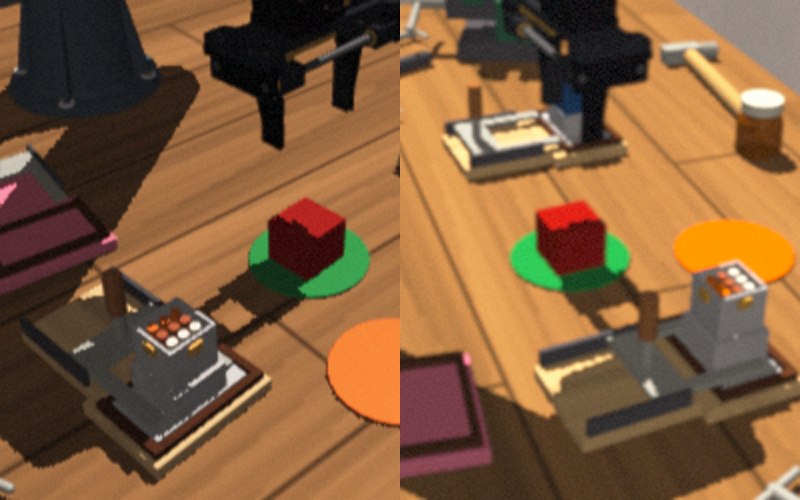

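The lid stands upright in the middle of the green mat, clear of the gripper; the tin sits in its board with the bolt home.

```bash
python3 -c "
from rig import robot
print(robot.hand_in())"
```

```text
the job is handed in; nothing more can be done
None
```

Job handed in at about 16.6 s of the 43 s allowed: the bolt went fully home first, then the red lid came straight up and now stands upright, open side down, in the middle of the green mat, with the tin still in its board and the gripper touching nothing.

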